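# Set the straightedge against the magnetic anvil

## Task

Move the hammer out of the gap between the anvil block and the straightedge and lay it along the black rubber mat, all of its handle and its head end on the mat. Then slide the loose steel straightedge over the bench, without lifting it, until it lies flush against the anvil's long face and is centred on it so that it covers the whole face, and last turn the magnet knob on the anvil clockwise until its white pointer is at the red mark. Leave the scissor halves, tin, bottle, screwdriver and brush where they are.

Things in the scene. Friction and masses are not known exactly. Their poses are not given: they have to be found in the camera images.
- anvil: Steel block fixed to the bench, 70 (x) by 160 (y) by 50 mm high. Origin: centre of its underside. Its +x long face (at x = +35 mm, away from the robot) is the one the straightedge goes against.
- magnet (a joint): Angle of the black magnet knob on the anvil's top, rad, growing clockwise seen from above. At 0 the white pointer points along the anvil's -x, at 1.571 along the anvil's +y, where the red mark is; the stops are at 0 and 2.6.
- knob_grip (a point): On the knob's vertical axis (anvil x = 0, y = -42 mm), mid-height of its upright grip bar, 73 mm above the bench. The bar is 52 mm long (along the pointer), 14 mm thick, from 59 to 85 mm above the bench, on a disc 52 mm across. The point turns with the knob.
- straightedge: Loose bright steel bar with a dark line along its top, 26 (x) by 200 (y) by 20 mm high, about 0.8 kg, lying flat. Origin: centre of its underside. Its -x face is to lie against the anvil.
- edge_left (a point): Point on the straightedge's -x face, 80 mm from its middle towards its +y end, 10 mm up.
- edge_right (a point): The same, 80 mm towards its -y end.
- hammer: Hammer lying flat, 240 mm long, 0.34 kg; wooden handle, dark steel head. Origin: underside, below the handle at the centre of mass; x runs along the handle to the head. Head: centre at x = +30 mm, 22 mm thick and high, y from -46 to +45 mm. Handle: 24 mm wide, 18 mm thick, middle 11 mm up, back to x = -196 mm (28 mm wide behind x = -145 mm).
- hammer_butt (a point): Point in the hammer's handle near its free end, at x = -185 mm, 11 mm up.
- mat: Black rubber mat fixed on the bench, 300 (x) by 150 (y) by 3 mm. Origin: centre of its underside. It lies at the left or the right.
- bin: Fixed shallow yellow bin full of black scissor handles, 200 (x) by 150 (y) by 50 mm, contents up to about 65 mm high. Origin: centre of its underside. It lies on the other side from the mat.
- scissor_a: Loose scissor half (black plastic finger loop, steel blade, 190 mm long, 10 mm high); leave alone. Origin near its middle on the underside, blade towards its x.
- scissor_b: A second, identical scissor half; leave alone.
- rivet_tin: Tin can with a blue band, 64 mm in diameter, 55 mm high, standing; leave alone. Origin: centre of its underside.
- oil: White oil bottle with a red cap, 56 mm in diameter, 130 mm high, standing; leave alone. Origin: centre of its underside.
- driver: Loose screwdriver lying flat; leave alone. Origin: underside near its middle, lies along its x.
- brush: Loose brush lying flat; leave alone. Origin: underside near its middle, lies along its x.
Mind the look-alikes: they are no part of the job. What is shaped like the anvil but green is not meant.

How it is judged:
On the way, in this order (a step that is already met when the one before it is completed fails the run):
1. the hammer lies on the rubber mat, let go (x of hammer in the frame of mat between -0.152 and 0.152 m and y of hammer in the frame of mat between -0.078 and 0.078 m and x of hammer_butt in the frame of mat between -0.152 and 0.152 m and y of hammer_butt in the frame of mat between -0.078 and 0.078 m and height (world z) of hammer below 0.012 m and height (world z) of hammer_butt below 0.025 m and linear speed of hammer below 0.03 m/s and contact force between the fingers and hammer below 0.1 N), for 0.2 s.
2. the straightedge lies flush against the anvil's long face and covers it (x of each of edge_left, edge_right in the frame of anvil below 0.0372 m and y of straightedge in the frame of anvil between -0.022 and 0.022 m and height (world z) of straightedge below 0.006 m and linear speed of straightedge below 0.02 m/s), for 0.2 s.
3. the knob's pointer is at the red mark (all of step 2 and value of joint magnet between 1.4508 and 1.6908 rad), for 0.2 s.
At the end, for the whole second after the job is handed in: Hammer at rest on the mat, origin and butt within its outline (+3 mm). Straightedge flat, at rest, both edge points within 2.2 mm of the anvil's +x face, its middle within 22 mm of the anvil's along the face. Knob within 0.12 rad of the mark (1.571) (all of step 3 and x of hammer in the frame of mat between -0.152 and 0.152 m and y of hammer in the frame of mat between -0.078 and 0.078 m and x of hammer_butt in the frame of mat between -0.152 and 0.152 m and y of hammer_butt in the frame of mat between -0.078 and 0.078 m and height (world z) of hammer below 0.012 m and height (world z) of hammer_butt below 0.025 m and linear speed of hammer below 0.03 m/s); the robot touches nothing.
It fails at once if the straightedge is lifted off the bench (height (world z) of straightedge above 0.012 m).
It fails at once if a scissor half, the tin, bottle, screwdriver or brush is moved by more than 30 mm (distance of any of scissor_a, scissor_b, rivet_tin, oil, driver, brush from where it was at the start of the episode above 0.03 m).
It also fails if it takes over 67 s, if anything falls off the work surface, if the arm or the gripper's body presses on something with over 40 N, if the wrist force passes 120 N, or if a joint passes its speed limit or range.

## Robot

A 7-joint arm with a two-finger parallel gripper is mounted at the origin on the work surface. World frame = base frame: x ahead of the robot, y to its left, z up, the work surface at z = 0. Lengths are in m, angles in rad, forces in N, time in s.
With the tool pointing down it reaches from about 0.4 to 0.9 m from the base axis. Payload 5.6 kg.
Tool frame: the origin (TCP) lies at the very end of the fingers, on their centre line; the grasp point (between the pads) lies behind it (env.grip_depth is the z of the grasp point in the tool frame, in m); z points along the fingers, y is the direction in which the jaws open and shut (so a half turn about z gives the same grasp; the last joint's range is limited). The gripper opens to 92 mm and grips with 3 to 60 N. Pads are 20 mm wide; open, the fingers measure 128 mm over their backs; the gripper's body (75 mm by 189 mm) begins 69 mm behind the grasp point.
Start: joints at [-1.187, 0.468, -0.012, 1.603, 0.006, 1.071, -0.056], TCP at [0.269, 0.592, 0.215] pointing down, gripper open.
Joint ranges: [-2.53, 2.53], [-0.31, 2.02], [-1.57, 1.55], [0.28, 2.44], [-1.29, 4.43], [0.15, 1.84], [-2.92, 2.92]. Speed limits (rad/s): [2.57, 2.57, 3.14, 3.14, 3.14, 3.14, 3.14].

## Interface

Orientations are given as a 3x3 rotation matrix whose columns are the frame's x, y, z axes.
In Python, from plant import env gives the robot as it stands. The module is installed in compiled form; this text tells all that it offers.
- The arm moves only by the tool send_rows, never from a script. Its argument "rows" is a list of rows, each an object of numbers: "tx", "ty", "tz": the shift along the tool's x, y, z in mm; "wx", "wy", "wz": the turn, a rotation vector about the tool's x, y, z in rad; "fingers": the finger opening in mm, from 0 to 91.9. In form: [{"tx": .., "ty": .., "tz": .., "wx": .., "wy": .., "wz": .., "fingers": ..}, ...]. A call has exactly 8 rows; each row shifts and turns the commanded pose from where the row before left it, along the tool's axes as they then stand; what a row does not reach is not made up. A row lasts 1/8 s, in which the tool goes at most 62.5 mm and 10.7 degrees, less where a joint would pass 70% of its speed; a pose out of reach is approached as far as the arm can. A call with a gripper value outside its range is refused whole. The fingers move at their own pace and stop on an object; "grip_force" is the grip in N (left out, the last holds). Time passes only in rows, so rows that do not move let the fingers close, or fill a call up. It gives the time, the measured TCP pose, the force and the opening at its end, in the units of the state.
- env.get_obs(): the state, without advancing time (a new reading comes with each control period).
- env.capture(name): name is "scene" or "side" or "wrist"; returns a dict with "color" (400x640x3 uint8, blue, green, red), "fx", "fy", "cx", "cy" (pixels), "k1" (the pictures are not rectified: a ray, as slopes to the right and down, at radius r is drawn at 1 + k1 r^2 times it, then the intrinsics apply), "eye" and "orientation" of the camera in the world; the wrist camera has in their place "T_tool_cam" (4x4, takes a point from camera to tool coordinates, whose origin is the TCP and whose axes are the flange's). Camera axes: x right, y down, z forward; pixel columns grow to the right and rows downward; lengths in m; the calibration is good to about 2 mm. A picture is of the moment at which its call begins: read the wrist's pose just before it. There is no depth.
- env.finish_job(): hands the job in, once; it reports no verdict.
The state is a dict: "time_s": time; "qpos": joint angles; "joint_velocities": joint speeds; "joint_torque": joint torques, N m; "tool_pos": TCP position; "tool_rot": TCP orientation; "ft_force": force on the tool from outside, world axes, zero at the start; "torque": the same for the moment, N m; "width": finger opening in m.
Only numpy, scipy, OpenCV 4.12 (cv2) and the standard library are available. Lean on these libraries where they do the work, as an engineer would, in place of code of your own. Each camera call takes 0.05 s, during which the arm holds its last target. There are 200 camera calls.

## Working session

There is one attempt and no reset: what is moved stays moved. The work goes in short steps, Python scripts to look and compute and a tool call to move; the robot and the scene stay as the last step left them, time stands still between calls to the robot, and variables do not carry over. Pictures are saved under pics/ and viewed, about 8 in all and at most 12, crops included, and the job is handed in when it is done.

Besides the shell and the picture viewer there is one more tool, called after "Emit:" in YAML: its name, and indented under it one key for each argument. send_rows: Moves the arm, as the interface text tells. Its arguments: {"type":"object","properties":{"rows":{"type":"array","items":{"type":"object","properties":{"tx":{"type":"number"},"ty":{"type":"number"},"tz":{"type":"number"},"wx":{"type":"number"},"wy":{"type":"number"},"wz":{"type":"number"},"fingers":{"type":"number"}}}},"grip_force":{"type":"number"}},"required":["rows"]}

```bash
mkdir -p pics; cat > h.py <<'E'
import numpy as np, cv2
from plant import env
def cap(n,f=None):
    o=env.get_obs(); c=env.capture(n)
    if n=="wrist":
        T=np.eye(4);T[:3,:3]=o["tool_rot"];T[:3,3]=o["tool_pos"]
        W=T@np.array(c["T_tool_cam"]); c["eye"]=W[:3,3]; c["orientation"]=W[:3,:3]
    if f: cv2.imwrite("pics/"+f,c["color"]); np.save("pics/"+f+".npy",np.array({k:v for k,v in c.items() if k!="color"},dtype=object),allow_pickle=True)
    return c
def load(f): return np.load("pics/"+f+".npy",allow_pickle=True).item()
def pix2w(c,u,v,z):
    d=np.array([(u-c["cx"])/c["fx"],(v-c["cy"])/c["fy"]]); s=d.copy()
    for _ in range(20): s=d/(1+c["k1"]*(s@s))
    r=np.array(c["orientation"])@np.array([s[0],s[1],1]); e=np.array(c["eye"])
    return (e+r*(z-e[2])/r[2])
def w2pix(c,p):
    q=np.array(c["orientation"]).T@(np.array(p)-np.array(c["eye"])); s=q[:2]/q[2]; s=s*(1+c["k1"]*(s@s))
    return np.array([s[0]*c["fx"]+c["cx"],s[1]*c["fy"]+c["cy"]])
E
python3 - <<'E'
from h import *
for n in("scene","side"):
    c=cap(n,n+"0.png"); print(n,c["eye"],c["orientation"],c["fx"],c["k1"])
cap("wrist","wrist0.png")
o=env.get_obs();print(env.grip_depth,o)
E
```

```text
scene [1.5215242  0.54834443 1.16784845] [[-0.46540538  0.60407206 -0.64691173]
 [ 0.88506837  0.32356887 -0.3346    ]
 [ 0.00719798 -0.72828575 -0.68523577]] 514.5888479783117 -0.12158567310924208
side [ 0.19981494 -0.64511138  0.9336847 ] [[ 0.90832751 -0.32778111  0.25980893]
 [-0.4180444  -0.69154468  0.58907117]
 [-0.01341692 -0.64368121 -0.76517611]] 360.81727097327894 -0.039649671530583526
-0.0187 {'time_s': 0.15, 'qpos': array([-1.18702492,  0.46813576, -0.01161524,  1.60340467,  0.00599774,
        1.07141743, -0.05629116]), 'joint_velocities': array([-0.00019193, -0.00284316, -0.00059796, -0.00152431, -0.00033796,
        0.0003994 , -0.00010113]), 'joint_torque': array([ 9.17563011e-04, -5.20949292e+01, -1.22946996e-02, -2.43976182e+01,
       -5.66597027e-02,  1.53380411e-02,  8.82124436e-05]), 'tool_pos': array([0.26892179, 0.59126758, 0.21388764]), 'tool_rot': array([[-9.10287778e-01,  4.13975780e-01, -4.62692590e-04],
       [ 4.13976028e-01,  9.10286928e-01, -1.24765626e-03],
       [-9.53164553e-05, -1.32726988e-03, -9.99999115e-01]]), 'ft_force': array([ 0.18724997,  0.43122376, -0.21937093]), 'torque': array([-0.04653944, -0.01177849, -0.00223828]), 'width': 0.09205509547361738}
```

View pics/scene0.png

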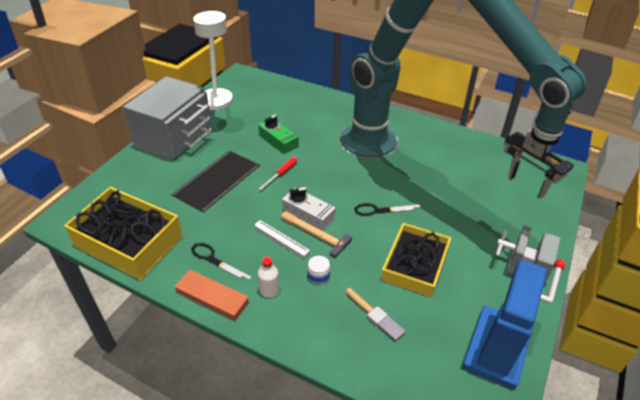

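View pics/side0.png

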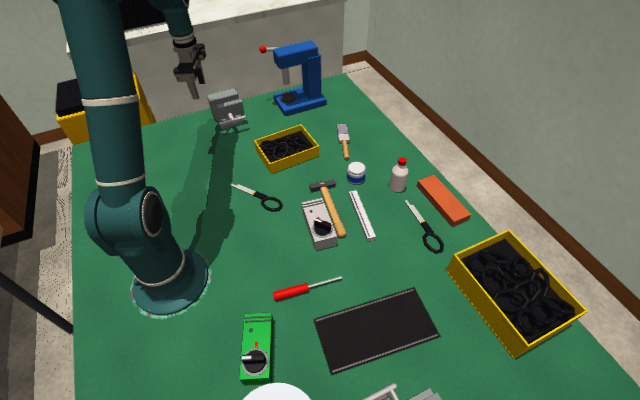

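The scene picture shows the grey anvil at about (308,205) with its knob towards the mat, the hammer at (315,232) in the gap, the straightedge at (281,238) and the mat at (217,180). The side picture shows the same layout, with the mat at (377,330).

```bash
python3 - <<'E'
from h import *
s=load("scene0.png"); d=load("side0.png")
def both(n,a,b,z): print(n,pix2w(s,*a,z)[:2].round(3),pix2w(d,*b,z)[:2].round(3))
both("straight endA",(258,224),(354,194),.02);both("straight endB",(306,253),(370,238),.02)
both("butt",(284,216),(342,234),.018);both("head mid",(341,244),(322,186),.02)
both("knob",(298,194),(322,226),.08)
print("mat scene",[pix2w(s,*p,.003)[:2].round(3) for p in((218,152),(259,164),(207,208),(173,188))])
print("mat side",[pix2w(d,*p,.003)[:2].round(3) for p in((315,319),(414,289),(439,333),(331,373))])
a=cv2.imread("pics/scene0.png")[165:275,240:370]; b=cv2.imread("pics/side0.png")[170:250,290:390]
a=cv2.resize(a,None,fx=5,fy=5,interpolation=3)
cv2.imwrite("pics/c1.png",a)
E
```

```text
straight endA [ 0.602 -0.119] [0.631 0.052]
straight endB [0.637 0.07 ] [ 0.59  -0.128]
butt [ 0.531 -0.066] [ 0.52  -0.077]
head mid [0.555 0.146] [0.548 0.132]
knob [ 0.478 -0.043] [ 0.458 -0.065]
mat scene [array([ 0.341, -0.459]), array([ 0.33 , -0.287]), array([ 0.605, -0.315]), array([ 0.58 , -0.479])]
mat side [array([ 0.334, -0.285]), array([ 0.623, -0.324]), array([ 0.611, -0.457]), array([ 0.314, -0.426])]
```

View pics/c1.png

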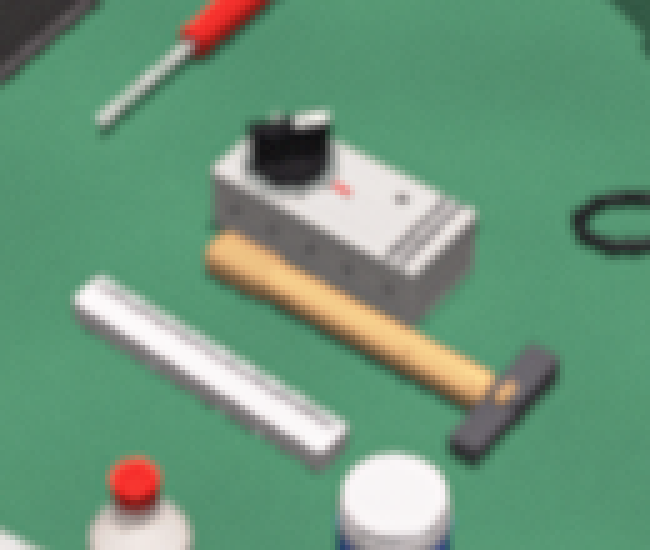

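The crop shows the hammer lying beside the anvil. Its head at crop (505,400) is past the anvil's end, and the straightedge runs from (90,290) to (330,440). Next I'll move the wrist camera over it.

```bash
cat >> h.py <<'E'
from scipy.spatial.transform import Rotation as R
def plan(p,yaw,step=58):
    """rows to reach TCP p with tool y at world angle yaw(deg), tool pointing down"""
    o=env.get_obs(); Rc=np.array(o["tool_rot"]); a=np.radians(yaw)
    y=np.array([np.cos(a),np.sin(a),0]); z=np.array([0,0,-1.]); Rt=np.c_[np.cross(y,z),y,z]
    dr=R.from_matrix(Rc.T@Rt).as_rotvec(); dp=np.array(p)-o["tool_pos"]
    n=int(max(np.ceil(np.linalg.norm(dp)*1e3/step),np.ceil(np.linalg.norm(dr)/np.radians(10.2)),1))
    print("t",o["time_s"],"pos",o["tool_pos"].round(4),"yaw",np.degrees(np.arctan2(Rc[1,1],Rc[0,1])).round(2),"n",n,"F",o["ft_force"].round(1),"w",round(o["width"],4))
    for i in range(n):
        Ri=Rc@R.from_rotvec(dr*i/n).as_matrix(); t=Ri.T@dp/n*1e3
        print(t.round(1),(dr/n).round(4))
E
python3 - <<'E'
from h import *
c=env.capture("wrist");print(c["T_tool_cam"].round(3),c["fx"])
plan((.46,.02,.42),0)
E
```

```text
[[ 0.    -0.957 -0.29   0.082]
 [ 1.     0.     0.     0.   ]
 [ 0.    -0.29   0.957 -0.17 ]
 [ 0.     0.     0.     1.   ]] 329.6505364798469
t 0.2 pos [0.269  0.5913 0.214 ] yaw 65.54 n 11 F [ 0.6 -0.3 -0.2] w 0.0922
[-37.3 -40.1 -18.7] [-1.00e-04  1.00e-04  1.04e-01]
[-41.3 -36.  -18.7] [-1.00e-04  1.00e-04  1.04e-01]
[-44.8 -31.5 -18.7] [-1.00e-04  1.00e-04  1.04e-01]
[-47.8 -26.7 -18.7] [-1.00e-04  1.00e-04  1.04e-01]
[-50.3 -21.6 -18.7] [-1.00e-04  1.00e-04  1.04e-01]
[-52.3 -16.3 -18.7] [-1.00e-04  1.00e-04  1.04e-01]
[-53.7 -10.7 -18.7] [-1.00e-04  1.00e-04  1.04e-01]
[-54.5  -5.1 -18.7] [-1.00e-04  1.00e-04  1.04e-01]
[-54.8   0.6 -18.7] [-1.00e-04  1.00e-04  1.04e-01]
[-54.4   6.3 -18.7] [-1.00e-04  1.00e-04  1.04e-01]
[-53.5  11.9 -18.7] [-1.00e-04  1.00e-04  1.04e-01]
```

Emit:
send_rows:
  rows:
    - {"tx": -37.3, "ty": -40.1, "tz": -18.7, "wz": 0.104}
    - {"tx": -41.3, "ty": -36, "tz": -18.7, "wz": 0.104}
    - {"tx": -44.8, "ty": -31.5, "tz": -18.7, "wz": 0.104}
    - {"tx": -47.8, "ty": -26.7, "tz": -18.7, "wz": 0.104}
    - {"tx": -50.3, "ty": -21.6, "tz": -18.7, "wz": 0.104}
    - {"tx": -52.3, "ty": -16.3, "tz": -18.7, "wz": 0.104}
    - {"tx": -53.7, "ty": -10.7, "tz": -18.7, "wz": 0.104}
    - {"tx": -54.5, "ty": -5.1, "tz": -18.7, "wz": 0.104}

```text
validation failed for argument at $.ro...
```

Emit:
send_rows:
  rows:
    - {"tx": -54.8, "ty": 5, "tz": -18.7, "wz": 0.104}
    - {"tx": -54.4, "ty": 16, "tz": -18.7, "wz": 0.104}
    - {"tx": -30, "ty": 16, "tz": -18.7, "wz": 0.104}
    - {}
    - {}
    - {}
    - {}
    - {}

```text
validation failed for argument at $.ro...
```

```bash
python3 - <<'E'
from h import *
c=cap("wrist","w1.png"); print(env.get_obs()["tool_pos"])
cv2.imwrite("pics/w1b.png",cv2.resize(c["color"],(800,500),interpolation=3))
E
```

```text
[0.26900267 0.59141691 0.21415552]
```

View pics/w1b.png

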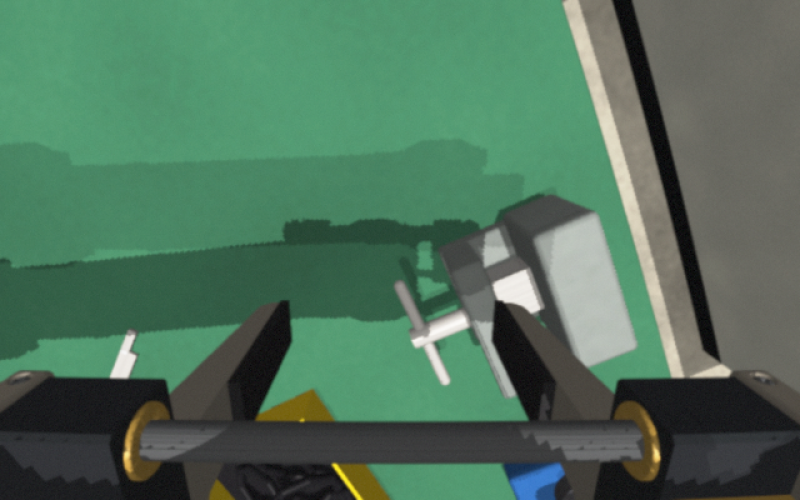

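The viewed wrist picture still shows the starting spot, with a vise and the bin corner. Both calls were refused because every row needs all its fields. Re-planning.

```bash
python3 - <<'E'
from h import *
plan((.53,-.05,.44),0,step=61)
E
```

```text
t 0.25 pos [0.269  0.5914 0.2142] yaw 65.54 n 12 F [-0.4 -0.5  0.3] w 0.092
[-41.9 -39.7 -18.8] [-0.0001  0.      0.0953]
[-45.5 -35.5 -18.8] [-0.0001  0.      0.0953]
[-48.7 -31.  -18.8] [-0.0001  0.      0.0953]
[-51.4 -26.2 -18.8] [-0.0001  0.      0.0953]
[-53.7 -21.2 -18.8] [-0.0001  0.      0.0953]
[-55.4 -16.  -18.8] [-0.0001  0.      0.0953]
[-56.7 -10.7 -18.8] [-0.0001  0.      0.0953]
[-57.5  -5.2 -18.8] [-0.0001  0.      0.0953]
[-57.7   0.3 -18.8] [-0.0001  0.      0.0953]
[-57.4   5.8 -18.8] [-0.0001  0.      0.0953]
[-56.6  11.2 -18.8] [-0.0001  0.      0.0953]
[-55.3  16.6 -18.8] [-0.0001  0.      0.0953]
```

Emit:
send_rows:
  rows:
    - {"tx": -41.9, "ty": -39.7, "tz": -18.8, "wx": 0, "wy": 0, "wz": 0.0953, "fingers": 91}
    - {"tx": -45.5, "ty": -35.5, "tz": -18.8, "wx": 0, "wy": 0, "wz": 0.0953, "fingers": 91}
    - {"tx": -48.7, "ty": -31, "tz": -18.8, "wx": 0, "wy": 0, "wz": 0.0953, "fingers": 91}
    - {"tx": -51.4, "ty": -26.2, "tz": -18.8, "wx": 0, "wy": 0, "wz": 0.0953, "fingers": 91}
    - {"tx": -53.7, "ty": -21.2, "tz": -18.8, "wx": 0, "wy": 0, "wz": 0.0953, "fingers": 91}
    - {"tx": -55.4, "ty": -16, "tz": -18.8, "wx": 0, "wy": 0, "wz": 0.0953, "fingers": 91}
    - {"tx": -56.7, "ty": -10.7, "tz": -18.8, "wx": 0, "wy": 0, "wz": 0.0953, "fingers": 91}
    - {"tx": -57.5, "ty": -5.2, "tz": -18.8, "wx": 0, "wy": 0, "wz": 0.0953, "fingers": 91}

```text
time_s: 1.25
tool_pos: [0.4434, 0.1621, 0.3658]
tool_rot: [[-0.37, 0.929, 0.001], [0.929, 0.37, 0.001], [0.0, 0.001, -1.0]]
ft_force: [1.4, 1.2, 0.1]
width: 0.091
```

Emit:
send_rows:
  rows:
    - {"tx": -57.7, "ty": 0.3, "tz": -18.8, "wx": 0, "wy": 0, "wz": 0.0953, "fingers": 91}
    - {"tx": -57.4, "ty": 5.8, "tz": -18.8, "wx": 0, "wy": 0, "wz": 0.0953, "fingers": 91}
    - {"tx": -56.6, "ty": 11.2, "tz": -18.8, "wx": 0, "wy": 0, "wz": 0.0953, "fingers": 91}
    - {"tx": -55.3, "ty": 16.6, "tz": -18.8, "wx": 0, "wy": 0, "wz": 0.0953, "fingers": 91}
    - {"tx": 0, "ty": 0, "tz": 0, "wx": 0, "wy": 0, "wz": 0, "fingers": 91}
    - {"tx": 0, "ty": 0, "tz": 0, "wx": 0, "wy": 0, "wz": 0, "fingers": 91}
    - {"tx": 0, "ty": 0, "tz": 0, "wx": 0, "wy": 0, "wz": 0, "fingers": 91}
    - {"tx": 0, "ty": 0, "tz": 0, "wx": 0, "wy": 0, "wz": 0, "fingers": 91}

```text
time_s: 2.25
tool_pos: [0.5298, -0.0485, 0.4399]
tool_rot: [[-0.003, 1.0, -0.001], [1.0, 0.003, 0.0], [0.0, -0.001, -1.0]]
ft_force: [0.2, 0.4, -0.1]
width: 0.091
```

```bash
python3 - <<'E'
from h import *
c=cap("wrist","w1.png"); print(env.get_obs()["tool_pos"])
cv2.imwrite("pics/w1c.png",cv2.resize(c["color"],(800,500),interpolation=3))
E
```

```text
[ 0.52990461 -0.04872403  0.44002593]
```

View pics/w1c.png

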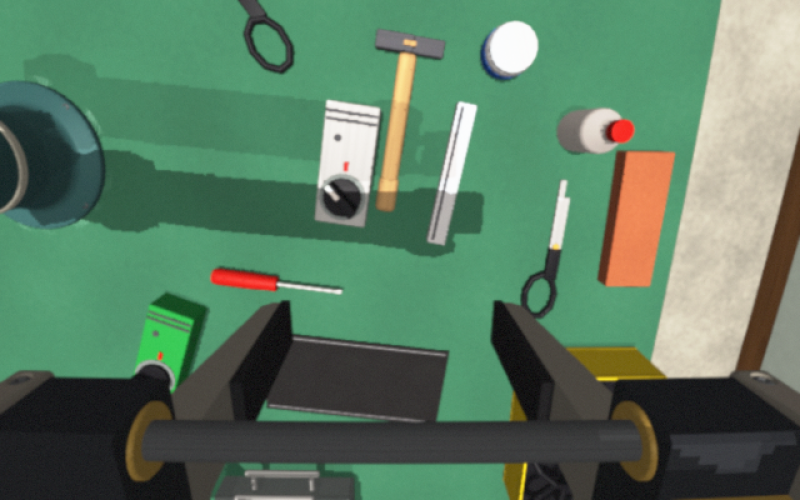

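The overview shows everything I need (800-wide pixels): anvil corners near (327,100), (380,106), (365,226) and (316,218). The hammer runs from its butt at (386,208) to its head at (410,44), the straightedge from (467,104) to (437,243), and the mat spans (292,337)–(448,350). The knob's white pointer points towards (328,187). I'll enlarge it for pixel accuracy.

```bash
python3 - <<'E'
from h import *
a=cv2.imread("pics/w1.png")[15:200,245:405]
cv2.imwrite("pics/c2.png",cv2.resize(a,None,fx=3.2,fy=3.2,interpolation=2))
E
```

```text
(no output)
```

View pics/c2.png

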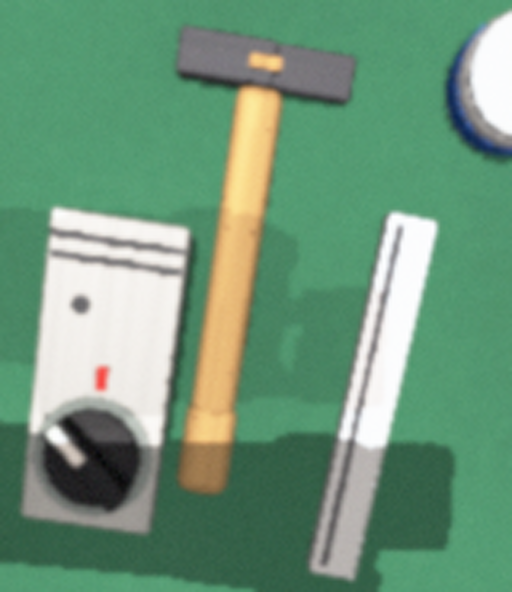

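```bash
cat > m.py <<'E'
from h import *
c=load("w1.png")
P=lambda x,y,z:pix2w(c,245+x/3.2,15+y/3.2,z)[:2]
Q=lambda x,y,z:pix2w(c,x/1.25,y/1.25,z)[:2]
ang=lambda d:np.degrees(np.arctan2(d[1],d[0]))
def rect(n,p):
    p=np.array(p);ce=p.mean(0);yd=(p[0]+p[1]-p[2]-p[3])/2;xd=(p[1]+p[2]-p[0]-p[3])/2
    print(n,"c",ce.round(4),"len",np.linalg.norm(yd).round(4),"wid",np.linalg.norm(xd).round(4),"ydir",ang(yd).round(2),"xdir",ang(xd).round(2)); return ce,ang(yd)
A=rect("anvil",[P(52,208,.05),P(190,230,.05),P(150,532,.05),P(23,515,.05)])
S=rect("straight",[P(389,213,.02),P(437,222,.02),P(355,579,.02),P(311,570,.02)])
b=P(204,491,.012);h=P(267,63,.022);print("hammer butt",b.round(4),"head",h.round(4),"len",np.linalg.norm(h-b),"ang",ang(h-b))
u=(h-b)/np.linalg.norm(h-b);com=h-.03*u;print("com",com.round(4))
a=np.radians(A[1]);ay=np.array([np.cos(a),np.sin(a)]);print("knob",(A[0]-.042*ay).round(4),"seen",P(88,462,.085).round(4))
k1,k2=P(50,428,.08),P(120,508,.08);print("pointer ang",ang(k1-k2))
M=rect("mat",[Q(270,406,.003),Q(292,337,.003),Q(448,352,.003),Q(440,418,.003)])
print("mat pts",[Q(*p,.003).round(4) for p in((292,337),(448,352),(268,406),(438,420))])
E
python3 m.py
```

```text
anvil c [ 0.4697 -0.0112] len 0.1577 wid 0.0695 ydir 81.92 xdir -8.11
straight c [ 0.6145 -0.0277] len 0.1987 wid 0.0261 ydir 79.63 xdir -10.6
hammer butt [ 0.5218 -0.0783] head [0.554 0.144] len 0.22467326982318428 ang 81.76218518060666
com [0.5497 0.1144]
knob [ 0.4638 -0.0527] seen [ 0.4649 -0.0501]
pointer ang 130.03909083226597
mat c [ 0.4817 -0.3704] len 0.2787 wid 0.1361 ydir 174.93 xdir 78.06
mat pts [array([ 0.3671, -0.2906]), array([ 0.6246, -0.317 ]), array([ 0.3153, -0.4256]), array([ 0.6132, -0.4526])]
```

```bash
python3 - <<'E'
from h import *
plan((.5486,.1065,.03),-8.2,step=60)
E
```

```text
t 2.3 pos [ 0.5299 -0.0487  0.44  ] yaw 0.13 n 8 F [0.4 1.2 0.2] w 0.0909
[19.4  2.4 51.3] [-0.     -0.      0.0182]
[19.4  2.  51.3] [-0.     -0.      0.0182]
[19.5  1.7 51.3] [-0.     -0.      0.0182]
[19.5  1.3 51.3] [-0.     -0.      0.0182]
[19.5  1.  51.3] [-0.     -0.      0.0182]
[19.5  0.6 51.3] [-0.     -0.      0.0182]
[19.5  0.3 51.3] [-0.     -0.      0.0182]
[19.5 -0.1 51.3] [-0.     -0.      0.0182]
```

Emit:
send_rows:
  rows:
    - {"tx": 32, "ty": 3, "tz": 48, "wx": 0, "wy": 0, "wz": 0.03, "fingers": 75}
    - {"tx": 32, "ty": 3, "tz": 48, "wx": 0, "wy": 0, "wz": 0.03, "fingers": 75}
    - {"tx": 32, "ty": 2, "tz": 48, "wx": 0, "wy": 0, "wz": 0.03, "fingers": 75}
    - {"tx": 32, "ty": 1, "tz": 48, "wx": 0, "wy": 0, "wz": 0.03, "fingers": 75}
    - {"tx": 28, "ty": 0, "tz": 52, "wx": 0, "wy": 0, "wz": 0.0256, "fingers": 75}
    - {"tx": 0, "ty": 0, "tz": 60, "wx": 0, "wy": 0, "wz": 0, "fingers": 75}
    - {"tx": 0, "ty": 0, "tz": 56, "wx": 0, "wy": 0, "wz": 0, "fingers": 75}
    - {"tx": 0, "ty": 0, "tz": 50, "wx": 0, "wy": 0, "wz": 0, "fingers": 75}

```text
time_s: 3.3
tool_pos: [0.5476, 0.1063, 0.0282]
tool_rot: [[0.143, 0.99, -0.001], [0.99, -0.143, -0.0], [-0.0, -0.001, -1.0]]
ft_force: [-0.0, 0.0, 0.3]
width: 0.0746
```

```bash
python3 - <<'E'
from h import *
plan((.5486,.1065,.005),-8.2)
E
```

```text
t 3.3 pos [0.5476 0.1063 0.0282] yaw -8.23 n 1 F [-0.   0.   0.3] w 0.0746
[ 0.3  1.  23.2] [-0.0005  0.0002 -0.0006]
```

Emit:
send_rows:
  rows:
    - {"tx": 0, "ty": 1, "tz": 12, "wx": 0, "wy": 0, "wz": 0, "fingers": 75}
    - {"tx": 0, "ty": 0, "tz": 11, "wx": 0, "wy": 0, "wz": 0, "fingers": 70}
    - {"tx": 0, "ty": 0, "tz": 0, "wx": 0, "wy": 0, "wz": 0, "fingers": 15}
    - {"tx": 0, "ty": 0, "tz": 0, "wx": 0, "wy": 0, "wz": 0, "fingers": 10}
    - {"tx": 0, "ty": 0, "tz": 0, "wx": 0, "wy": 0, "wz": 0, "fingers": 10}
    - {"tx": 0, "ty": 0, "tz": 0, "wx": 0, "wy": 0, "wz": 0, "fingers": 10}
    - {"tx": 0, "ty": 0, "tz": 0, "wx": 0, "wy": 0, "wz": 0, "fingers": 10}
    - {"tx": 0, "ty": 0, "tz": 0, "wx": 0, "wy": 0, "wz": 0, "fingers": 10}
  grip_force: 40

```text
time_s: 4.3
tool_pos: [0.5479, 0.1057, 0.0074]
tool_rot: [[0.145, 0.989, -0.003], [0.989, -0.145, 0.001], [0.0, -0.003, -1.0]]
ft_force: [-4.2, 0.9, 5.4]
width: 0.0239
```

```bash
python3 - <<'E'
from h import *
plan((.5486,.1065,.15),-8.2)
E
```

```text
t 4.3 pos [0.5479 0.1057 0.0074] yaw -8.34 n 3 F [-4.2  0.9  5.4] w 0.0239
[  0.3   0.1 -47.5] [-0.0009 -0.0001 -0.0008]
[  0.3   0.1 -47.5] [-0.0009 -0.0001 -0.0008]
[  0.3   0.1 -47.5] [-0.0009 -0.0001 -0.0008]
```

Emit:
send_rows:
  rows:
    - {"tx": 0, "ty": 0, "tz": -25, "wx": 0, "wy": 0, "wz": 0, "fingers": 10}
    - {"tx": 0, "ty": 0, "tz": -40, "wx": 0, "wy": 0, "wz": 0, "fingers": 10}
    - {"tx": 0, "ty": 0, "tz": -45, "wx": 0, "wy": 0, "wz": 0, "fingers": 10}
    - {"tx": -20, "ty": 0, "tz": -40, "wx": 0, "wy": 0, "wz": 0, "fingers": 10}
    - {"tx": -40, "ty": 0, "tz": 0, "wx": 0, "wy": 0, "wz": 0, "fingers": 10}
    - {"tx": -50, "ty": 0, "tz": 0, "wx": 0, "wy": 0, "wz": 0, "fingers": 10}
    - {"tx": -50, "ty": 0, "tz": 0, "wx": 0, "wy": 0, "wz": 0, "fingers": 10}
    - {"tx": -20, "ty": 0, "tz": 0, "wx": 0, "wy": 0, "wz": 0, "fingers": 10}
  grip_force: 50

```text
time_s: 5.3
tool_pos: [0.5218, -0.0763, 0.1569]
tool_rot: [[0.149, 0.989, -0.001], [0.989, -0.149, -0.001], [-0.001, -0.0, -1.0]]
ft_force: [0.2, -0.1, -3.7]
width: 0.0233
```

```bash
python3 - <<'E'
from h import *
plan((.5386,-.380,.10),-96)
E
```

```text
t 5.3 pos [ 0.5218 -0.0763  0.1569] yaw -8.59 n 9 F [ 0.2 -0.1 -3.7] w 0.0233
[-33.1   6.9   6.4] [1.000e-04 1.000e-04 1.695e-01]
[-31.4  12.4   6.4] [1.000e-04 1.000e-04 1.695e-01]
[-28.9  17.5   6.4] [1.000e-04 1.000e-04 1.695e-01]
[-25.5  22.1   6.3] [1.000e-04 1.000e-04 1.695e-01]
[-21.4  26.1   6.3] [1.000e-04 1.000e-04 1.695e-01]
[-16.7  29.4   6.3] [1.000e-04 1.000e-04 1.695e-01]
[-11.5  31.8   6.3] [1.000e-04 1.000e-04 1.695e-01]
[-6.  33.3  6.3] [1.000e-04 1.000e-04 1.695e-01]
[-0.3 33.8  6.3] [1.000e-04 1.000e-04 1.695e-01]
```

Emit:
send_rows:
  rows:
    - {"tx": -33.1, "ty": 6.9, "tz": 2, "wx": 0, "wy": 0, "wz": 0.1695, "fingers": 10}
    - {"tx": -31.4, "ty": 12.4, "tz": 2, "wx": 0, "wy": 0, "wz": 0.1695, "fingers": 10}
    - {"tx": -28.9, "ty": 17.5, "tz": 6.4, "wx": 0, "wy": 0, "wz": 0.1695, "fingers": 10}
    - {"tx": -25.5, "ty": 22.1, "tz": 6.4, "wx": 0, "wy": 0, "wz": 0.1695, "fingers": 10}
    - {"tx": -21.4, "ty": 26.1, "tz": 6.4, "wx": 0, "wy": 0, "wz": 0.1695, "fingers": 10}
    - {"tx": -16.7, "ty": 29.4, "tz": 6.4, "wx": 0, "wy": 0, "wz": 0.1695, "fingers": 10}
    - {"tx": -11.5, "ty": 31.8, "tz": 6.4, "wx": 0, "wy": 0, "wz": 0.1695, "fingers": 10}
    - {"tx": -6, "ty": 33.3, "tz": 10, "wx": 0, "wy": 0, "wz": 0.1695, "fingers": 10}

```text
time_s: 6.3
tool_pos: [0.5395, -0.3433, 0.1104]
tool_rot: [[0.998, 0.064, -0.0], [0.064, -0.998, 0.0], [-0.0, -0.0, -1.0]]
ft_force: [0.9, 0.2, -3.5]
width: 0.0232
```

Emit:
send_rows:
  rows:
    - {"tx": 0, "ty": 33.8, "tz": 10, "wx": 0, "wy": 0, "wz": 0.1695, "fingers": 10}
    - {"tx": 0, "ty": 0, "tz": 20, "wx": 0, "wy": 0, "wz": 0, "fingers": 10}
    - {"tx": 0, "ty": 0, "tz": 20, "wx": 0, "wy": 0, "wz": 0, "fingers": 10}
    - {"tx": 0, "ty": 0, "tz": 15, "wx": 0, "wy": 0, "wz": 0, "fingers": 10}
    - {"tx": 0, "ty": 0, "tz": 15, "wx": 0, "wy": 0, "wz": 0, "fingers": 10}
    - {"tx": 0, "ty": 0, "tz": 0, "wx": 0, "wy": 0, "wz": 0, "fingers": 10}
    - {"tx": 0, "ty": 0, "tz": 0, "wx": 0, "wy": 0, "wz": 0, "fingers": 10}
    - {"tx": 0, "ty": 0, "tz": 0, "wx": 0, "wy": 0, "wz": 0, "fingers": 10}

```text
time_s: 7.3
tool_pos: [0.5424, -0.3766, 0.0321]
tool_rot: [[0.995, -0.1, 0.001], [-0.1, -0.995, -0.001], [0.001, 0.001, -1.0]]
ft_force: [-0.5, 0.0, -3.2]
width: 0.0237
```

```bash
python3 - <<'E'
from h import *
plan((.5386,-.380,.012),-96)
c=cap("side","s1.png")
cv2.imwrite("pics/s1b.png",cv2.resize(c["color"][150:400,200:500],None,fx=2.6,fy=2.4,interpolation=3))
E
```

```text
t 7.3 pos [ 0.5424 -0.3766  0.0321] yaw -95.72 n 1 F [-0.5  0.  -3.2] w 0.0237
[-3.5  3.7 20.1] [ 0.0006 -0.0014  0.0048]
```

View pics/s1b.png

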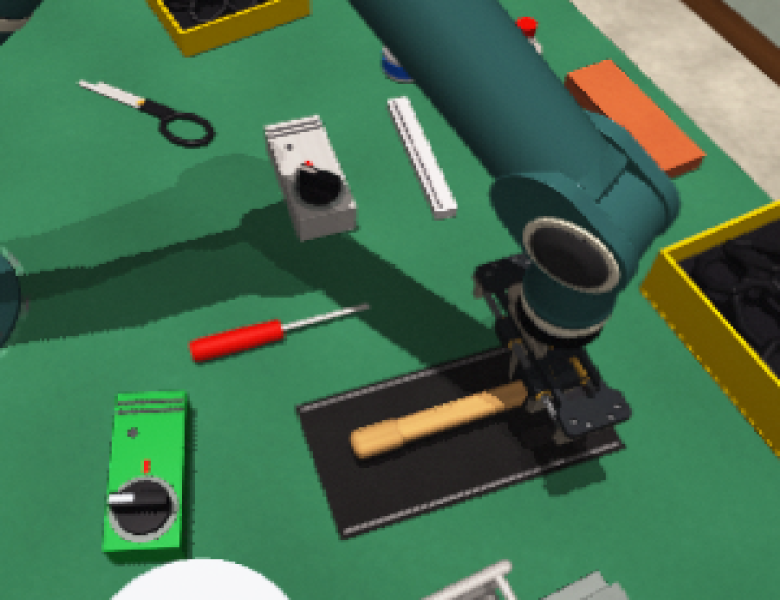

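The side view shows the hammer held just above the mat, butt at (370,440), with the handle wholly inside the outline. Lowering and releasing it.

Emit:
send_rows:
  rows:
    - {"tx": -3, "ty": 0, "tz": 8, "wx": 0, "wy": 0, "wz": 0, "fingers": 10}
    - {"tx": 0, "ty": 0, "tz": 7, "wx": 0, "wy": 0, "wz": 0, "fingers": 10}
    - {"tx": 0, "ty": 0, "tz": 4, "wx": 0, "wy": 0, "wz": 0, "fingers": 10}
    - {"tx": 0, "ty": 0, "tz": 2, "wx": 0, "wy": 0, "wz": 0, "fingers": 10}
    - {"tx": 0, "ty": 0, "tz": 1, "wx": 0, "wy": 0, "wz": 0, "fingers": 10}
    - {"tx": 0, "ty": 0, "tz": 0, "wx": 0, "wy": 0, "wz": 0, "fingers": 10}
    - {"tx": 0, "ty": 0, "tz": 0, "wx": 0, "wy": 0, "wz": 0, "fingers": 40}
    - {"tx": 0, "ty": 0, "tz": 0, "wx": 0, "wy": 0, "wz": 0, "fingers": 70}

```text
time_s: 8.35
tool_pos: [0.5394, -0.3764, 0.0096]
tool_rot: [[0.995, -0.1, 0.001], [-0.1, -0.995, -0.001], [0.001, 0.001, -1.0]]
ft_force: [0.3, 0.3, -0.2]
width: 0.0414
```

Emit:
send_rows:
  rows:
    - {"tx": 0, "ty": 0, "tz": 0, "wx": 0, "wy": 0, "wz": 0, "fingers": 75}
    - {"tx": 0, "ty": 0, "tz": 0, "wx": 0, "wy": 0, "wz": 0, "fingers": 75}
    - {"tx": 0, "ty": 0, "tz": -5, "wx": 0, "wy": 0, "wz": 0, "fingers": 75}
    - {"tx": 0, "ty": 0, "tz": -20, "wx": 0, "wy": 0, "wz": 0, "fingers": 75}
    - {"tx": 0, "ty": 0, "tz": -50, "wx": 0, "wy": 0, "wz": 0, "fingers": 75}
    - {"tx": 0, "ty": 0, "tz": -60, "wx": 0, "wy": 0, "wz": 0, "fingers": 75}
    - {"tx": 0, "ty": 0, "tz": -20, "wx": 0, "wy": 0, "wz": 0, "fingers": 75}
    - {"tx": 0, "ty": 0, "tz": 0, "wx": 0, "wy": 0, "wz": 0, "fingers": 75}

```text
time_s: 9.35
tool_pos: [0.5396, -0.3763, 0.1662]
tool_rot: [[0.995, -0.1, 0.003], [-0.1, -0.995, -0.001], [0.003, 0.001, -1.0]]
ft_force: [-0.2, -0.0, -0.6]
width: 0.0751
```

```bash
python3 - <<'E'
from h import *
plan((.6535,-.0333,.12),81.9)
E
```

```text
t 9.35 pos [ 0.5396 -0.3763  0.1662] yaw -95.72 n 18 F [-0.2 -0.  -0.6] w 0.0751
[  4.4 -19.6   2.6] [ 3.000e-04  1.000e-04 -1.722e-01]
[  7.7 -18.6   2.6] [ 3.000e-04  1.000e-04 -1.722e-01]
[ 10.7 -17.    2.6] [ 3.000e-04  1.000e-04 -1.722e-01]
[ 13.5 -14.9   2.6] [ 3.000e-04  1.000e-04 -1.722e-01]
[ 15.8 -12.3   2.6] [ 3.000e-04  1.000e-04 -1.722e-01]
[17.7 -9.4  2.6] [ 3.000e-04  1.000e-04 -1.722e-01]
[19.1 -6.3  2.6] [ 3.000e-04  1.000e-04 -1.722e-01]
[19.9 -2.9  2.6] [ 3.000e-04  1.000e-04 -1.722e-01]
[20.1  0.6  2.6] [ 3.000e-04  1.000e-04 -1.722e-01]
[19.7  4.   2.6] [ 3.000e-04  1.000e-04 -1.722e-01]
[18.7  7.3  2.6] [ 3.000e-04  1.000e-04 -1.722e-01]
[17.2 10.4  2.6] [ 3.000e-04  1.000e-04 -1.722e-01]
[15.1 13.2  2.6] [ 3.000e-04  1.000e-04 -1.722e-01]
[12.7 15.6  2.6] [ 3.000e-04  1.000e-04 -1.722e-01]
[ 9.8 17.5  2.6] [ 3.000e-04  1.000e-04 -1.722e-01]
[ 6.6 18.9  2.6] [ 3.000e-04  1.000e-04 -1.722e-01]
[ 3.3 19.8  2.6] [ 3.000e-04  1.000e-04 -1.722e-01]
[-0.1 20.1  2.6] [ 3.000e-04  1.000e-04 -1.722e-01]
```

Emit:
send_rows:
  rows:
    - {"tx": 4.4, "ty": -19.6, "tz": 0, "wx": 0, "wy": 0, "wz": -0.1722, "fingers": 91}
    - {"tx": 7.7, "ty": -18.6, "tz": 0, "wx": 0, "wy": 0, "wz": -0.1722, "fingers": 91}
    - {"tx": 10.7, "ty": -17, "tz": 0, "wx": 0, "wy": 0, "wz": -0.1722, "fingers": 91}
    - {"tx": 13.5, "ty": -14.9, "tz": 0, "wx": 0, "wy": 0, "wz": -0.1722, "fingers": 91}
    - {"tx": 15.8, "ty": -12.3, "tz": 0, "wx": 0, "wy": 0, "wz": -0.1722, "fingers": 91}
    - {"tx": 17.7, "ty": -9.4, "tz": 0, "wx": 0, "wy": 0, "wz": -0.1722, "fingers": 91}
    - {"tx": 19.1, "ty": -6.3, "tz": 0, "wx": 0, "wy": 0, "wz": -0.1722, "fingers": 91}
    - {"tx": 19.9, "ty": -2.9, "tz": 0, "wx": 0, "wy": 0, "wz": -0.1722, "fingers": 91}

```text
time_s: 10.35
tool_pos: [0.5884, -0.2219, 0.1619]
tool_rot: [[0.283, 0.959, -0.004], [0.959, -0.283, 0.001], [0.0, -0.004, -1.0]]
ft_force: [0.6, 0.3, -1.1]
width: 0.0911
```

Emit:
send_rows:
  rows:
    - {"tx": 20.1, "ty": 0.6, "tz": 0, "wx": 0, "wy": 0, "wz": -0.1722, "fingers": 91}
    - {"tx": 19.7, "ty": 4, "tz": 0, "wx": 0, "wy": 0, "wz": -0.1722, "fingers": 91}
    - {"tx": 18.7, "ty": 7.3, "tz": 0, "wx": 0, "wy": 0, "wz": -0.1722, "fingers": 91}
    - {"tx": 17.2, "ty": 10.4, "tz": 0, "wx": 0, "wy": 0, "wz": -0.1722, "fingers": 91}
    - {"tx": 15.1, "ty": 13.2, "tz": 0, "wx": 0, "wy": 0, "wz": -0.1722, "fingers": 91}
    - {"tx": 12.7, "ty": 15.6, "tz": 0, "wx": 0, "wy": 0, "wz": -0.1722, "fingers": 91}
    - {"tx": 9.8, "ty": 17.5, "tz": 0, "wx": 0, "wy": 0, "wz": -0.1722, "fingers": 91}
    - {"tx": 6.6, "ty": 18.9, "tz": 0, "wx": 0, "wy": 0, "wz": -0.1722, "fingers": 91}

```text
time_s: 11.35
tool_pos: [0.6389, -0.0697, 0.1618]
tool_rot: [[-0.887, 0.462, -0.004], [0.462, 0.887, 0.001], [0.004, -0.001, -1.0]]
ft_force: [0.4, 0.2, 0.1]
width: 0.0913
```

```bash
python3 - <<'E'
from h import *
plan((.6535,-.0333,.05),81.9)
c=cap("scene","s2.png")
cv2.imwrite("pics/s2b.png",cv2.resize(c["color"][130:310,150:390],None,fx=3.2,fy=3.2,interpolation=3))
E
```

```text
t 11.35 pos [ 0.6389 -0.0697  0.1618] yaw 62.49 n 3 F [0.4 0.2 0.1] w 0.0913
[ 1.1 13.1 37.3] [-0.0002 -0.0014 -0.1129]
[-0.3 13.1 37.3] [-0.0002 -0.0014 -0.1129]
[-1.7 13.  37.3] [-0.0002 -0.0014 -0.1129]
```

View pics/s2b.png

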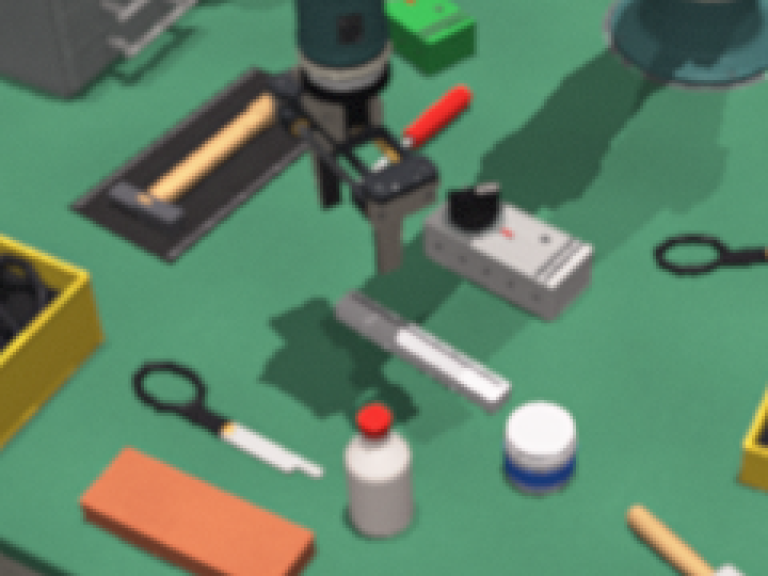

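The hammer lies on the mat at (215,150) in this view, with handle and head inside. The straightedge is at (420,350), the bottle at (380,480) and the tin at (540,450). I'll check their clearance.

```bash
python3 - <<'E'
from h import *
c=load("w1.png");print("tin",pix2w(c,510/1.25,47/1.25,.055).round(3),"cap",pix2w(c,621/1.25,131/1.25,.128).round(3))
d=load("s2.png");print("tin",pix2w(d,150+540/3.2,130+430/3.2,.055).round(3),"cap",pix2w(d,150+375/3.2,130+415/3.2,.128).round(3))
E
```

```text
tin [0.675 0.135 0.055] cap [0.79  0.036 0.128]
tin [0.684 0.137 0.055] cap [0.789 0.036 0.128]
```

Emit:
send_rows:
  rows:
    - {"tx": 1.1, "ty": 13.1, "tz": 30, "wx": 0, "wy": 0, "wz": -0.1129, "fingers": 91}
    - {"tx": -0.3, "ty": 13.1, "tz": 30, "wx": 0, "wy": 0, "wz": -0.1129, "fingers": 91}
    - {"tx": -1.7, "ty": 13, "tz": 30, "wx": 0, "wy": 0, "wz": -0.1129, "fingers": 91}
    - {"tx": 0, "ty": 0, "tz": 25, "wx": 0, "wy": 0, "wz": 0, "fingers": 91}
    - {"tx": 0, "ty": 0, "tz": 20, "wx": 0, "wy": 0, "wz": 0, "fingers": 91}
    - {"tx": 0, "ty": 0, "tz": 0, "wx": 0, "wy": 0, "wz": 0, "fingers": 91}
    - {"tx": 0, "ty": 0, "tz": 0, "wx": 0, "wy": 0, "wz": 0, "fingers": 91}
    - {"tx": 0, "ty": 0, "tz": 0, "wx": 0, "wy": 0, "wz": 0, "fingers": 91}

```text
time_s: 12.4
tool_pos: [0.6562, -0.0349, 0.0304]
tool_rot: [[-0.989, 0.148, 0.002], [0.148, 0.989, -0.0], [-0.002, 0.0, -1.0]]
ft_force: [-0.3, -0.7, 0.5]
width: 0.0908
```

```bash
python3 - <<'E'
from h import *
plan((.6535,-.0333,.009),81.9)
c=cap("wrist","w3.png")
cv2.imwrite("pics/w3b.png",cv2.resize(c["color"],(640,400)))
E
```

```text
t 12.4 pos [ 0.6562 -0.0349  0.0304] yaw 81.51 n 1 F [-0.3 -0.7  0.5] w 0.0908
[ 3.   1.1 21.4] [ 0.0003  0.0021 -0.0067]
```

View pics/w3b.png

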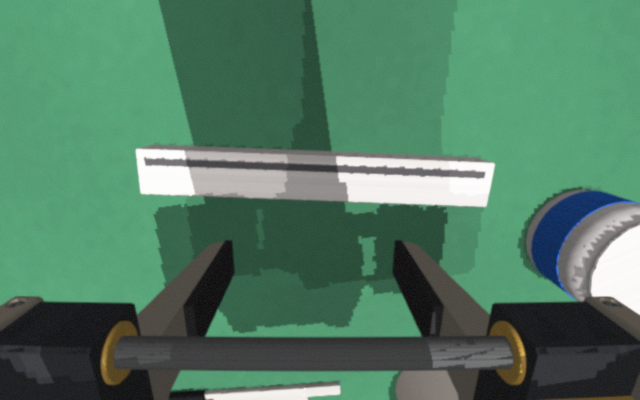

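The straightedge lies ahead of both fingers, corners (137,150) to (493,162), centred between them and with a clear gap. Lower and push.

Emit:
send_rows:
  rows:
    - {"tx": 0, "ty": 0, "tz": 12, "wx": 0, "wy": 0, "wz": -0.007, "fingers": 91}
    - {"tx": 0, "ty": 0, "tz": 9, "wx": 0, "wy": 0, "wz": 0, "fingers": 91}
    - {"tx": 4, "ty": 0, "tz": 0, "wx": 0, "wy": 0, "wz": 0, "fingers": 91}
    - {"tx": 10, "ty": 0, "tz": 0, "wx": 0, "wy": 0, "wz": 0, "fingers": 91}
    - {"tx": 10, "ty": 0, "tz": 0, "wx": 0, "wy": 0, "wz": 0, "fingers": 91}
    - {"tx": 10, "ty": 0, "tz": 0, "wx": 0, "wy": 0, "wz": 0, "fingers": 91}
    - {"tx": 10, "ty": 0, "tz": 0, "wx": 0, "wy": 0, "wz": 0, "fingers": 91}
    - {"tx": 10, "ty": 0, "tz": 0, "wx": 0, "wy": 0, "wz": 0, "fingers": 91}

```text
time_s: 13.45
tool_pos: [0.6018, -0.0271, 0.0086]
tool_rot: [[-0.99, 0.14, 0.001], [0.14, 0.99, -0.0], [-0.001, 0.0, -1.0]]
ft_force: [2.8, -1.0, -0.9]
width: 0.0911
```

Emit:
send_rows:
  rows:
    - {"tx": 10, "ty": 0, "tz": 0, "wx": 0, "wy": 0, "wz": 0, "fingers": 91}
    - {"tx": 10, "ty": 0, "tz": 0, "wx": 0, "wy": 0, "wz": 0, "fingers": 91}
    - {"tx": 10, "ty": 0, "tz": 0, "wx": 0, "wy": 0, "wz": 0, "fingers": 91}
    - {"tx": 10, "ty": 0, "tz": 0, "wx": 0, "wy": 0, "wz": 0, "fingers": 91}
    - {"tx": 6, "ty": 0, "tz": 0, "wx": 0, "wy": 0, "wz": 0, "fingers": 91}
    - {"tx": 4, "ty": 0, "tz": 0, "wx": 0, "wy": 0, "wz": 0, "fingers": 91}
    - {"tx": 3, "ty": 0, "tz": 0, "wx": 0, "wy": 0, "wz": 0, "fingers": 91}
    - {"tx": 2, "ty": 0, "tz": 0, "wx": 0, "wy": 0, "wz": 0, "fingers": 91}

```text
time_s: 14.45
tool_pos: [0.548, -0.0195, 0.0084]
tool_rot: [[-0.99, 0.14, 0.001], [0.14, 0.99, -0.0], [-0.001, 0.0, -1.0]]
ft_force: [5.0, -1.0, 1.6]
width: 0.091
```

```bash
python3 - <<'E'
from h import *
p=np.array((.4697,-.0112)); a=np.radians(-8.1); T=p+.071*np.array([np.cos(a),np.sin(a)])
plan((*T,.009),81.9)
E
```

```text
t 14.45 pos [ 0.548  -0.0195  0.0084] yaw 81.94 n 1 F [ 5.  -1.   1.6] w 0.091
[ 7.6 -2.8 -0.6] [0.0001 0.0013 0.0006]
```

Pushing at about 5 N of friction with roughly 8 mm to go, so I'll press gently to contact.

Emit:
send_rows:
  rows:
    - {"tx": 2, "ty": 0, "tz": 0, "wx": 0, "wy": 0, "wz": 0, "fingers": 91}
    - {"tx": 2, "ty": 0, "tz": 0, "wx": 0, "wy": 0, "wz": 0, "fingers": 91}
    - {"tx": 2, "ty": 0, "tz": 0, "wx": 0, "wy": 0, "wz": 0, "fingers": 91}
    - {"tx": 1, "ty": 0, "tz": 0, "wx": 0, "wy": 0, "wz": 0, "fingers": 91}
    - {"tx": 1, "ty": 0, "tz": 0, "wx": 0, "wy": 0, "wz": 0, "fingers": 91}
    - {"tx": 1, "ty": 0, "tz": 0, "wx": 0, "wy": 0, "wz": 0, "fingers": 91}
    - {"tx": 0.5, "ty": 0, "tz": 0, "wx": 0, "wy": 0, "wz": 0, "fingers": 91}
    - {"tx": 0, "ty": 0, "tz": 0, "wx": 0, "wy": 0, "wz": 0, "fingers": 91}

```text
time_s: 15.45
tool_pos: [0.5394, -0.0183, 0.0085]
tool_rot: [[-0.99, 0.141, 0.003], [0.141, 0.99, -0.0], [-0.003, 0.0, -1.0]]
ft_force: [7.5, -1.0, -0.6]
width: 0.0909
```

Emit:
send_rows:
  rows:
    - {"tx": 1, "ty": 0, "tz": 0, "wx": 0, "wy": 0, "wz": 0, "fingers": 91}
    - {"tx": 1, "ty": 0, "tz": 0, "wx": 0, "wy": 0, "wz": 0, "fingers": 91}
    - {"tx": 0.5, "ty": 0, "tz": 0, "wx": 0, "wy": 0, "wz": 0, "fingers": 91}
    - {"tx": 0.5, "ty": 0, "tz": 0, "wx": 0, "wy": 0, "wz": 0, "fingers": 91}
    - {"tx": 0, "ty": 0, "tz": 0, "wx": 0, "wy": 0, "wz": 0, "fingers": 91}
    - {"tx": 0, "ty": 0, "tz": 0, "wx": 0, "wy": 0, "wz": 0, "fingers": 91}
    - {"tx": 0, "ty": 0, "tz": 0, "wx": 0, "wy": 0, "wz": 0, "fingers": 91}
    - {"tx": 0, "ty": 0, "tz": 0, "wx": 0, "wy": 0, "wz": 0, "fingers": 91}

```text
time_s: 16.45
tool_pos: [0.5391, -0.0183, 0.0088]
tool_rot: [[-0.99, 0.142, 0.008], [0.142, 0.99, -0.001], [-0.008, 0.001, -1.0]]
ft_force: [13.2, -1.8, -4.8]
width: 0.091
```

Emit:
send_rows:
  rows:
    - {"tx": 1.5, "ty": 0, "tz": 0, "wx": 0, "wy": 0, "wz": 0, "fingers": 91}
    - {"tx": 1.5, "ty": 0, "tz": 0, "wx": 0, "wy": 0, "wz": 0, "fingers": 91}
    - {"tx": 1.5, "ty": 0, "tz": 0, "wx": 0, "wy": 0, "wz": 0, "fingers": 91}
    - {"tx": 1.5, "ty": 0, "tz": 0, "wx": 0, "wy": 0, "wz": 0, "fingers": 91}
    - {"tx": 0, "ty": 0, "tz": 0, "wx": 0, "wy": 0, "wz": 0, "fingers": 91}
    - {"tx": 0, "ty": 0, "tz": 0, "wx": 0, "wy": 0, "wz": 0, "fingers": 91}
    - {"tx": 0, "ty": 0, "tz": 0, "wx": 0, "wy": 0, "wz": 0, "fingers": 91}
    - {"tx": 0, "ty": 0, "tz": 0, "wx": 0, "wy": 0, "wz": 0, "fingers": 91}

```text
time_s: 17.45
tool_pos: [0.5392, -0.0183, 0.0104]
tool_rot: [[-0.99, 0.142, 0.02], [0.142, 0.99, -0.002], [-0.02, 0.001, -1.0]]
ft_force: [21.2, -4.1, -7.8]
width: 0.0906
```

```bash
python3 - <<'E'
from h import *
o=env.get_obs();print(o["torque"],o["ft_force"],o["tool_pos"])
c=cap("wrist","w4.png"); cv2.imwrite("pics/w4b.png",c["color"])
E
```

```text
[-1.07217179 -5.0629262  -0.300725  ] [21.22739782 -4.08046847 -7.80715468] [ 0.53915498 -0.01829927  0.01036463]
```

View pics/w4b.png

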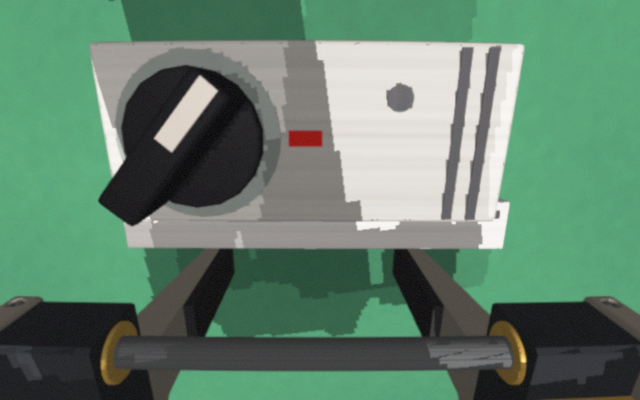

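The straightedge is tight against the anvil face, its strip running from (128,235) to (507,235) with no gap. The knob bar runs from (118,212) to its pointer end (210,85). Measuring the centring and the knob angle.

```bash
python3 - <<'E'
from h import *
c=load("w4.png"); ang=lambda d:np.degrees(np.arctan2(d[1],d[0]))
l,r=pix2w(c,128,248,.02),pix2w(c,504,248,.02); print("edge +x top",l,r,np.linalg.norm(r-l),ang(r-l))
A=[pix2w(c,u,v,.05) for u,v in((92,44),(523,45),(497,219),(122,220))]; m=np.mean(A,0); print("anvil c",m,ang(A[1]-A[0]),ang(A[2]-A[3]))
a=np.radians(81.9);ay=np.array([np.cos(a),np.sin(a)]);print("y offset",((l+r)/2-m)[:2]@ay)
p,q=pix2w(c,207,82,.085),pix2w(c,118,212,.085);print("pointer",p,q,ang(p-q),"mid",(p+q)/2,np.linalg.norm(p-q))
print("disc",pix2w(c,193,138,.06))
plan((.57,-.0226,.10),81.9)
E
```

```text
edge +x top [ 0.51575774 -0.11495105  0.02      ] [0.5445116  0.08425995 0.02      ] 0.20127545499087424 81.78672379926704
anvil c [ 0.46891076 -0.01011467  0.05      ] 81.69784204401785 81.96803889305171
y offset 0.0034478257075910186
pointer [ 0.44650185 -0.03394581  0.085     ] [ 0.47865106 -0.06975434  0.085     ] 131.91777312128318 mid [ 0.46257645 -0.05185007  0.085     ] 0.04812299172652956
disc [ 0.46199518 -0.05064885  0.06      ]
t 17.5 pos [ 0.5392 -0.0183  0.0104] yaw 81.81 n 2 F [21.3 -3.4 -8.6] w 0.0909
[-16.5   0.1 -44.5] [ 0.0006  0.0101 -0.0008]
[-16.    0.1 -44.7] [ 0.0006  0.0101 -0.0008]
```

Emit:
send_rows:
  rows:
    - {"tx": -6, "ty": 0, "tz": 0, "wx": 0, "wy": 0, "wz": 0, "fingers": 91}
    - {"tx": -8, "ty": 0, "tz": 0, "wx": 0, "wy": 0, "wz": 0, "fingers": 91}
    - {"tx": -12, "ty": 0, "tz": 0, "wx": 0, "wy": 0, "wz": 0, "fingers": 91}
    - {"tx": -10, "ty": 0, "tz": 0, "wx": 0, "wy": 0, "wz": 0, "fingers": 91}
    - {"tx": 0, "ty": 0, "tz": -40, "wx": 0, "wy": 0, "wz": 0, "fingers": 91}
    - {"tx": 0, "ty": 0, "tz": -50, "wx": 0, "wy": 0, "wz": 0, "fingers": 91}
    - {"tx": 0, "ty": 0, "tz": -30, "wx": 0, "wy": 0, "wz": 0, "fingers": 91}
    - {"tx": 0, "ty": 0, "tz": 0, "wx": 0, "wy": 0, "wz": 0, "fingers": 75}

```text
time_s: 18.5
tool_pos: [0.5663, -0.0218, 0.1305]
tool_rot: [[-0.99, 0.14, 0.004], [0.14, 0.99, 0.0], [-0.004, 0.001, -1.0]]
ft_force: [0.0, 0.4, 0.1]
width: 0.0831
```

```bash
python3 - <<'E'
from h import *
plan((.463,-.052,.125),41.5)
E
```

```text
t 18.5 pos [ 0.5663 -0.0218  0.1305] yaw 81.95 n 4 F [0.  0.4 0.1] w 0.0831
[ 24.5 -11.1   1.3] [0.0006 0.0009 0.1765]
[ 22.2 -15.2   1.3] [0.0006 0.0009 0.1765]
[ 19.2 -18.9   1.3] [0.0006 0.0009 0.1765]
[ 15.6 -22.    1.4] [0.0006 0.0009 0.1765]
```

Emit:
send_rows:
  rows:
    - {"tx": 24.5, "ty": -11.1, "tz": 0, "wx": 0, "wy": 0, "wz": 0.1765, "fingers": 60}
    - {"tx": 22.2, "ty": -15.2, "tz": 0, "wx": 0, "wy": 0, "wz": 0.1765, "fingers": 60}
    - {"tx": 19.2, "ty": -18.9, "tz": 0, "wx": 0, "wy": 0, "wz": 0.1765, "fingers": 60}
    - {"tx": 15.6, "ty": -22, "tz": 0, "wx": 0, "wy": 0, "wz": 0.1765, "fingers": 60}
    - {"tx": 0, "ty": 0, "tz": 20, "wx": 0, "wy": 0, "wz": 0, "fingers": 50}
    - {"tx": 0, "ty": 0, "tz": 15, "wx": 0, "wy": 0, "wz": 0, "fingers": 50}
    - {"tx": 0, "ty": 0, "tz": 0, "wx": 0, "wy": 0, "wz": 0, "fingers": 50}
    - {"tx": 0, "ty": 0, "tz": 0, "wx": 0, "wy": 0, "wz": 0, "fingers": 50}

```text
time_s: 19.5
tool_pos: [0.4616, -0.0521, 0.093]
tool_rot: [[-0.663, 0.749, -0.0], [0.749, 0.663, -0.0], [0.0, -0.0, -1.0]]
ft_force: [0.3, 0.6, -0.5]
width: 0.05
```

```bash
python3 - <<'E'
from h import *
plan((.463,-.052,.065),41.5)
E
```

```text
t 19.5 pos [ 0.4616 -0.0521  0.093 ] yaw 41.49 n 1 F [ 0.3  0.6 -0.5] w 0.05
[-0.9  1.1 28. ] [-0.0004 -0.0002 -0.0001]
```

Emit:
send_rows:
  rows:
    - {"tx": 0, "ty": 0.8, "tz": 14, "wx": 0, "wy": 0, "wz": 0, "fingers": 50}
    - {"tx": 0, "ty": 0, "tz": 14, "wx": 0, "wy": 0, "wz": 0, "fingers": 50}
    - {"tx": 0, "ty": 0, "tz": 0, "wx": 0, "wy": 0, "wz": 0, "fingers": 30}
    - {"tx": 0, "ty": 0, "tz": 0, "wx": 0, "wy": 0, "wz": 0, "fingers": 5}
    - {"tx": 0, "ty": 0, "tz": 0, "wx": 0, "wy": 0, "wz": 0, "fingers": 5}
    - {"tx": 0, "ty": 0, "tz": 0, "wx": 0, "wy": 0, "wz": 0, "fingers": 5}
    - {"tx": 0, "ty": 0, "tz": 0, "wx": 0, "wy": 0, "wz": 0, "fingers": 5}
    - {"tx": 0, "ty": 0, "tz": 0, "wx": 0, "wy": 0, "wz": 0, "fingers": 5}
  grip_force: 30

```text
time_s: 20.5
tool_pos: [0.462, -0.0517, 0.0655]
tool_rot: [[-0.662, 0.749, 0.0], [0.749, 0.662, -0.0], [-0.0, 0.0, -1.0]]
ft_force: [-1.9, -1.4, 4.4]
width: 0.0136
```

Emit:
send_rows:
  rows:
    - {"tx": 0, "ty": 0, "tz": 0, "wx": 0, "wy": 0, "wz": 0.12, "fingers": 5}
    - {"tx": 0, "ty": 0, "tz": 0, "wx": 0, "wy": 0, "wz": 0.13, "fingers": 5}
    - {"tx": 0, "ty": 0, "tz": 0, "wx": 0, "wy": 0, "wz": 0.13, "fingers": 5}
    - {"tx": 0, "ty": 0, "tz": 0, "wx": 0, "wy": 0, "wz": 0.13, "fingers": 5}
    - {"tx": 0, "ty": 0, "tz": 0, "wx": 0, "wy": 0, "wz": 0.13, "fingers": 5}
    - {"tx": 0, "ty": 0, "tz": 0, "wx": 0, "wy": 0, "wz": 0.13, "fingers": 5}
    - {"tx": 0, "ty": 0, "tz": 0, "wx": 0, "wy": 0, "wz": 0.096, "fingers": 5}
    - {"tx": 0, "ty": 0, "tz": 0, "wx": 0, "wy": 0, "wz": 0, "fingers": 5}

```text
time_s: 21.5
tool_pos: [0.4625, -0.0516, 0.0655]
tool_rot: [[0.14, 0.99, 0.001], [0.99, -0.14, -0.0], [-0.0, 0.001, -1.0]]
ft_force: [-0.4, -1.9, 4.3]
width: 0.0135
```

```bash
python3 - <<'E'
from h import *
plan((.463,-.052,.065),-8.1); print(env.get_obs()["torque"])
E
```

```text
t 21.5 pos [ 0.4625 -0.0516  0.0655] yaw -8.07 n 1 F [-0.4 -1.9  4.3] w 0.0135
[-0.3  0.5  0.5] [0.0012 0.0002 0.0005]
[-0.36984122  0.24063865 -0.08054276]
```

Turned to the aligned angle. Release, rise and check from above.

Emit:
send_rows:
  rows:
    - {"tx": 0, "ty": 0, "tz": 0, "wx": 0, "wy": 0, "wz": 0, "fingers": 5}
    - {"tx": 0, "ty": 0, "tz": 0, "wx": 0, "wy": 0, "wz": 0, "fingers": 50}
    - {"tx": 0, "ty": 0, "tz": 0, "wx": 0, "wy": 0, "wz": 0, "fingers": 50}
    - {"tx": 0, "ty": 0, "tz": 0, "wx": 0, "wy": 0, "wz": 0, "fingers": 50}
    - {"tx": 0, "ty": 0, "tz": -15, "wx": 0, "wy": 0, "wz": 0, "fingers": 50}
    - {"tx": 0, "ty": 0, "tz": -40, "wx": 0, "wy": 0, "wz": 0, "fingers": 50}
    - {"tx": 0, "ty": 0, "tz": -60, "wx": 0, "wy": 0, "wz": 0, "fingers": 50}
    - {"tx": -20, "ty": 0, "tz": -60, "wx": 0, "wy": 0, "wz": 0, "fingers": 50}

```text
time_s: 22.5
tool_pos: [0.459, -0.0704, 0.242]
tool_rot: [[0.139, 0.99, 0.0], [0.99, -0.139, 0.0], [0.0, 0.0, -1.0]]
ft_force: [1.1, 0.6, -0.0]
width: 0.0499
```

Emit:
send_rows:
  rows:
    - {"tx": -50, "ty": 0, "tz": -20, "wx": 0, "wy": 0, "wz": 0, "fingers": 90}
    - {"tx": -30, "ty": 0, "tz": 0, "wx": 0, "wy": 0, "wz": 0, "fingers": 90}
    - {"tx": 0, "ty": 0, "tz": 0, "wx": 0, "wy": 0, "wz": 0, "fingers": 90}
    - {"tx": 0, "ty": 0, "tz": 0, "wx": 0, "wy": 0, "wz": 0, "fingers": 90}
    - {"tx": 0, "ty": 0, "tz": 0, "wx": 0, "wy": 0, "wz": 0, "fingers": 90}
    - {"tx": 0, "ty": 0, "tz": 0, "wx": 0, "wy": 0, "wz": 0, "fingers": 90}
    - {"tx": 0, "ty": 0, "tz": 0, "wx": 0, "wy": 0, "wz": 0, "fingers": 90}
    - {"tx": 0, "ty": 0, "tz": 0, "wx": 0, "wy": 0, "wz": 0, "fingers": 90}

```text
time_s: 23.5
tool_pos: [0.4479, -0.1501, 0.2594]
tool_rot: [[0.141, 0.99, -0.0], [0.99, -0.141, -0.0], [-0.0, -0.0, -1.0]]
ft_force: [-0.6, 0.1, 0.9]
width: 0.0899
```

```bash
python3 - <<'E'
from h import *
c=cap("wrist","w5.png"); cv2.imwrite("pics/w5b.png",cv2.resize(c["color"],(800,500),interpolation=2))
print(env.get_obs()["tool_pos"])
E
```

```text
[ 0.44787635 -0.15017498  0.25944343]
```

View pics/w5b.png

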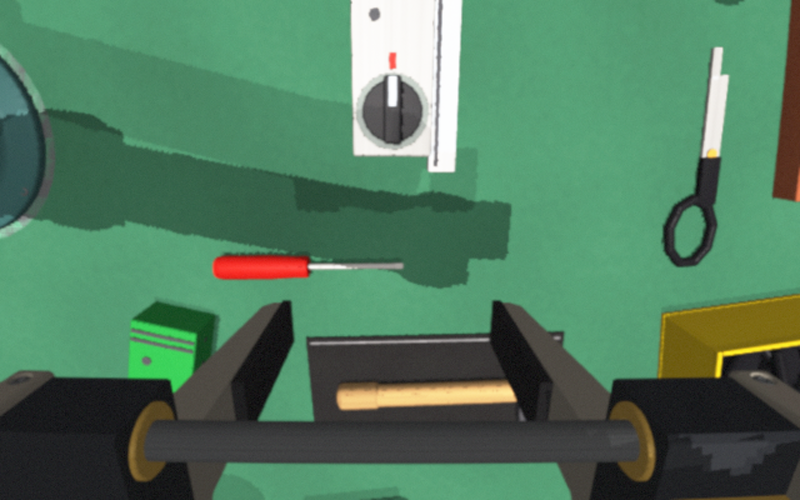

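The pointer (392,90) points straight at the red mark (392,60). The straightedge lies alongside the anvil, and the hammer is on the mat. Now a numeric check of flushness and knob angle.

```bash
python3 - <<'E'
from h import *
c=load("w5.png");ang=lambda d:np.degrees(np.arctan2(d[1],d[0])).round(2);P=lambda u,v,z:pix2w(c,u/1.25,v/1.25,z)[:2]
g=cv2.cvtColor(cv2.imread("pics/w5.png"),cv2.COLOR_BGR2HSV)
def edge(rows,lo,hi): # right-most bright/unsaturated pixel, subpixel by threshold
    out=[]
    for v in rows:
        s=g[v,:,1].astype(float); i=next(i for i in range(lo,hi) if s[i]<70 and s[i+1]>=70); out.append((i+(70-s[i])/(s[i+1]-s[i]),v))
    return out
e=edge(range(5,118,4),352,380); w=np.array([pix2w(c,u,v,.02)[:2] for u,v in e])
k=np.polyfit(w[:,1],w[:,0],1);print("edge +x ang",ang((k[0],1)),"resid",np.std(w[:,0]-np.polyval(k,w[:,1])))
A=[];
for v in range(5,118,4):
    s=g[v,:,1].astype(float); i=next(i for i in range(270,300) if s[i]>=70 and s[i+1]<70); A.append(pix2w(c,i+(s[i]-70)/(s[i]-s[i+1]),v,.05)[:2])
A=np.array(A);q=np.polyfit(A[:,1],A[:,0],1);print("anvil -x ang",ang((q[0],1)),"resid",np.std(A[:,0]-np.polyval(q,A[:,1])))
for y in(-.09,-.03,.03): print("total width at y",y,(np.polyval(k,y)-np.polyval(q,y))*np.cos(np.radians(8.1)))
print("pointer",ang(P(392,78,.085)-P(394,138,.085)))
cv2.imwrite("pics/f.png",cv2.resize(cap("side")["color"][130:280,250:430],None,fx=3.3,fy=3.3,interpolation=2))
E
```

```text
edge +x ang 81.85 resid 0.0001248207880510826
anvil -x ang 81.54 resid 9.547830031329925e-05
total width at y -0.09 0.09793857679118166
total width at y -0.03 0.09761410108672786
total width at y 0.03 0.09728962538227394
pointer 83.98
```

View pics/f.png

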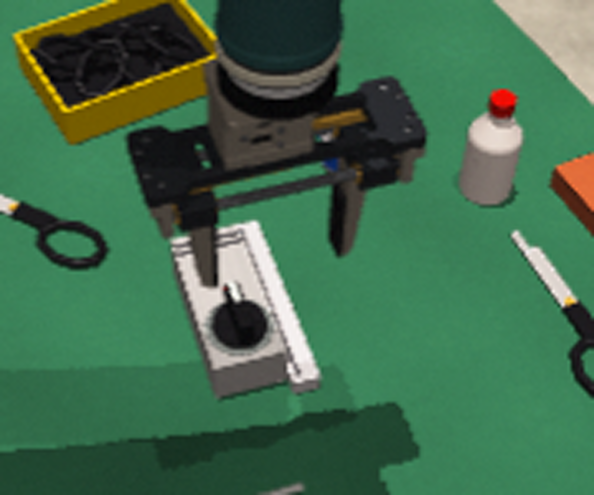

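The last picture shows the straightedge tight along the anvil with its ends past both corners, and the arm clear of everything. Handing in.

```bash
python3 -c "
from plant import env
print(env.finish_job())"
```

```text
the job is handed in; nothing more can be done
None
```

I finished the job and handed it in at about 23.5 s of the 67 s allowed; the interface gives no verdict.

- **Hammer:** I gripped it near the head, lifted it clear and laid it along the mat. Later pictures show its handle and head inside the mat outline.
- **Straightedge:** I slid it with both fingers, without lifting it, until it pressed against the anvil at about 21 N. Its middle measured about 3.5 mm off the anvil's centre (22 mm allowed).
- **Knob:** I gripped the bar and turned it about 50° clockwise. The gripper angle put the pointer within about 0.5° of the mark.

Two of the last checks disagreed slightly:
- **Flushness:** from above, anvil and straightedge together measured 97.3 to 97.9 mm, where 96 mm would be an exact fit. I put the extra 1.3 to 1.9 mm down to the camera's roughly 2 mm accuracy, because the push had stopped hard against the face. Taken literally, it comes close to the 2.2 mm limit.
- **Pointer:** a rough pixel reading put it about 2° (0.04 rad) from the mark, inside the 0.12 rad limit.

I moved none of the other objects on purpose, and the pictures show no disturbance. I did not measure their positions at the end. The arm was clear of everything at hand-in.

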